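# Set out the fork parts for reassembly

### The arm

A 6-joint arm with a two-finger parallel gripper is mounted at the origin on the work surface. World frame = base frame: x ahead of the robot, y to its left, z up, the work surface at z = 0. Lengths are in m, angles in rad, forces in N, time in s.
With the tool pointing down it reaches from about 0.275 to 1 m from the base axis. Payload 8.4 kg.
Tool frame: the origin (TCP) lies at the very end of the fingers, on their centre line; the grasp point (between the pads) lies 19 mm behind it; z points along the fingers, y is the line along which they close (so a half turn about z gives the same grasp; the last joint's range is limited). The gripper opens to 85 mm and grips with 20 to 120 N. Pads are 22 mm wide; open, the fingers measure 114 mm over their backs; the gripper's body (76 mm by 85 mm) begins 54 mm behind the grasp point. The pads swing forward as they close: fully open they stand 13 mm farther back than shut.
Start: joints at [1.136, 0.353, 1.633, -0, 1.155, -0.002], TCP at [0.262, 0.567, 0.203] pointing down, gripper open.
Joint ranges: [-2.63, 2.63], [-0.92, 2.1], [0.06, 2.66], [-1.3, 4.44], [0, 2.69], [-3.02, 3.02]. Speed limits (rad/s): [2.22, 2.22, 2.79, 3.14, 3.14, 3.14].

### API

Orientations are given as a rotation vector (axis times angle).
In Python, from workcell import * gives the robot as it stands.
- The arm moves only by the tool carry_out, never from a script. Its argument "increments" is a list that holds one entry, the list of rows, each a list of 7 numbers: the turn, a rotation vector about the tool's x, y, z as a fraction of full scale, then the shift along the tool's x, y, z as a fraction of full scale, then the closure, from 0 (fully open) to 1 (shut). In form: [[[wx, wy, wz, dx, dy, dz, claw], ...]]. A call has 1 to 5 rows; each row shifts and turns the commanded pose from where the row before left it, along the tool's axes as they then stand; what a row does not reach is not made up. Full scale, the value 1, is 30 cm for a shift and 8 degrees for a turn. A row lasts 1/8 s, in which the tool goes at most 62.5 mm and 10.7 degrees, less where a joint would pass 70% of its speed; a pose out of reach is approached as far as the arm can. A call with a number of a shift or a turn outside -1 to 1 is refused whole. A call with a gripper value outside its range is refused whole. The fingers move at their own pace and stop on an object; the grip force is fixed at half the most. Time passes only in rows, so rows that do not move let the fingers close. It gives the time, the measured TCP pose, the force, the opening and the grip force at its end, in the units of the state.
- read_state(): the state, without advancing time (a new reading comes with each control period).
- read_camera(name): name is "scene" or "top" or "wrist"; returns a dict with "image" (420x560x3 uint8, red, green, blue), "intrinsics" (3x3 intrinsics, pixels), "distortion" ([k1, k2, p1, p2, k3] as OpenCV has them; the pictures are not rectified), "eye" and "attitude" of the camera in the world; the wrist camera has in their place "mount" (4x4, takes a point from camera to tool coordinates, whose origin is the TCP and whose axes are the flange's). Camera axes: x right, y down, z forward; pixel columns grow to the right and rows downward; lengths in m; the calibration is good to about 2 mm. A picture is of the moment at which its call begins: read the wrist's pose just before it. There is no depth.
- sign_off(): hands the job in; it is judged then, once.
The state is a dict: "time": time; "q": joint angles; "qd": joint speeds; "effort": joint torques, N m; "tcp_pos": TCP position; "orientation": TCP orientation; "ft_force": force on the tool from outside, world axes, zero at the start; "ft_torque": the same for the moment, N m; "gripper_width": opening from 0.0 (shut) to 1.0 (fully open); "grasp_force": force on a finger pad.
Only numpy, scipy, OpenCV 4.12 (cv2) and the standard library are available. Lean on these libraries where they do the work, as an engineer would, in place of code of your own. Each camera call takes 0.05 s, during which the arm holds its last target. There are 200 camera calls.

### The job

Set out the fork parts ready for reassembly: lay the copper-coloured bush flat on the middle of the blue press plate and the black seal flat on top of the bush, centred on it. Then make a row on the bench running straight to the left from the yellow grease tin (left as the robot sees it, looking out over the bench): first the aluminium clamp block, its long side along the row, and then the red cap, top up, on the other side of the clamp, with a gap of about 25 mm between each and the next. Leave the socket, jar, bearing and screwdriver where they are.

Things in the scene. Friction and masses are not known exactly. Their poses are not given: they have to be found in the camera images.
- press_plate: Blue round steel press plate, 80 mm across, 18 mm high, flat on the bench and fixed. Origin: centre of its underside; z up.
- grease_tin: Yellow round grease tin with a thin bare-metal band under its lid, 60 mm across, 40 mm high, fixed to the bench. Origin: centre of its underside; z up, x straight away from the robot, y to the robot's left (it is never turned).
- bush: Copper-coloured bush: a plain ring, outside 46 mm, bore 36 mm, 20 mm high, lying flat (axis upright), loose, 55 to 110 g. Origin: centre of its underside; z along its axis, up.
- seal: Black rubber-faced fork seal, stiff: a plain ring, outside 50 mm, bore 34 mm, 14 mm high, lying flat, loose, 30 to 55 g. Origin: centre of its underside; z along its axis, up.
- clamp: Bare aluminium clamp block with two dark dots and a dark line on top: 56 mm long (its x) by 30 mm wide (its y) by 24 mm high, loose, 75 to 155 g. Origin: centre of its underside; z up. At the start its long side runs roughly left-right, within 0.4 rad.
- cap: Red ribbed plastic dust cap: round, about 43 mm across, 24 mm high, flat closed top, loose, 18 to 35 g. Origin: centre of its underside; z up.
- socket: Bystander: chromed wrench socket standing upright, 30 mm across, 38 mm high, loose, origin: centre of its underside. Leave alone.
- jar: Bystander: small green glass jar with a white lid, 36 mm across, 50 mm high, loose, origin: centre of its underside. Leave alone.
- bearing: Bystander: dark steel bearing ring lying flat, outside 36 mm, bore 16 mm, 12 mm high (smaller than the seal), loose, origin: centre of its underside. Leave alone.
- screwdriver: Bystander: screwdriver with a green handle lying farther back on the bench, about 200 mm long along its x, handle to -x, 26 mm high, loose, origin: under its mid-length. Leave alone.
Not all that is in view belongs to the job. Of the things that look like the grease_tin, the smallest one is meant.

How it is judged:
At the end, for the whole second after the job is handed in: Bush on plate within 12 mm of centre, seal on bush within 10 mm. Clamp 68-98 mm left (+y) of the tin centre to centre, within 15 mm in x, long side within 0.25 rad of the row. Cap 59-89 mm from clamp, over 120 mm left of the tin, within 20 mm in x. All flat (0.1 rad), at rest (horizontal distance between bush and press_plate below 0.012 m and z of bush in the frame of press_plate between 0.015 and 0.021 m and horizontal distance between seal and bush below 0.01 m and z of seal in the frame of press_plate between 0.034 and 0.042 m and y of clamp in the frame of grease_tin between 0.068 and 0.098 m and x of clamp in the frame of grease_tin between -0.015 and 0.015 m and angle between the x axis of clamp and the y axis of grease_tin, either way round below 0.25 rad and horizontal distance between cap and clamp between 0.059 and 0.089 m and x of cap in the frame of grease_tin between -0.02 and 0.02 m and y of cap in the frame of grease_tin above 0.12 m and height (world z) of clamp between -0.003 and 0.003 m and height (world z) of cap between -0.003 and 0.003 m and angle between each of bush, seal, clamp, cap's own z axis and vertical below 0.1 rad and linear speed of each of bush, seal, clamp, cap below 0.02 m/s); the robot touches nothing.
It fails at once if the socket is pushed more than 25 mm from its place or knocked over (distance of socket from where it was at the start of the episode above 0.025 m or angle between socket's own z axis and vertical above 0.6 rad).
It fails at once if the jar is pushed more than 25 mm from its place or knocked over (distance of jar from where it was at the start of the episode above 0.025 m or angle between jar's own z axis and vertical above 0.6 rad).
It fails at once if the bearing is pushed more than 25 mm from its place (distance of bearing from where it was at the start of the episode above 0.025 m).
It fails at once if the screwdriver is pushed more than 25 mm from its place (distance of screwdriver from where it was at the start of the episode above 0.025 m).
It also fails if it takes over 96 s, if anything falls off the work surface, if the arm or the gripper's body presses on something with over 40 N, if the wrist force passes 120 N, or if a joint passes its speed limit or range.

## Working session

There is one attempt and no reset: what is moved stays moved. The work goes in short steps, Python scripts to look and compute and a tool call to move; the robot and the scene stay as the last step left them, time stands still between calls to the robot, and variables do not carry over. Pictures are saved under pics/ and viewed, at most 14 in all, crops included, and the job is handed in when it is done.

Besides the shell and the picture viewer there is one more tool, called after "Call:" by a JSON object that holds its "api" and its "payload", one argument or row to a line. carry_out: Moves the arm, as the interface text tells. Shift numbers are shares of 30 cm and turn numbers shares of 8 degrees, none past 1 either way. Its arguments: {"type":"object","properties":{"increments":{"type":"array"}},"required":["increments"]}

```bash
ls; mkdir -p pics
python3 - <<'E'
from workcell import *
import cv2,numpy as np
s=read_state();print(s)
for n in["scene","top"]:
    c=read_camera(n);cv2.imwrite(f"pics/{n}0.png",c["image"][:,:,::-1]);print(n,c["intrinsics"],c["distortion"],c["eye"],c["attitude"])
c=read_camera("wrist");print(c["mount"],c["intrinsics"],c["distortion"])
cv2.imwrite("pics/w0.png",c["image"][:,:,::-1])
E
```

```text
pics
{'time': 0.0, 'q': array([ 1.13561011e+00,  3.53616833e-01,  1.63415966e+00, -6.21900235e-06,
        1.15517916e+00, -2.38229019e-03]), 'qd': array([-0.00053083, -0.00050416,  0.00182316, -0.00094816, -0.00033569,
       -0.00126006]), 'effort': array([ 7.72025669e-04, -6.05261564e+01, -3.42067409e+01, -3.20624747e-05,
        9.54378425e-03,  5.16747707e-05]), 'tcp_pos': array([0.26190866, 0.56690275, 0.20267034]), 'orientation': array([-6.74486713e-01, -3.06803584e+00,  2.09170883e-03]), 'ft_force': array([-0.32429503,  1.37458851,  0.50210067]), 'ft_torque': array([-0.01125261,  0.0425735 , -0.00440442]), 'grasp_force': 0.0, 'gripper_width': 0.9974098813719872}
scene [[467.70778117   0.         283.85376033]
 [  0.         467.70778117 211.73256425]
 [  0.           0.           1.        ]] [0.04559751 0.         0.         0.         0.        ] [ 1.13559486 -0.54543138  0.70544135] [-2.14860669 -0.88512553  0.38096632]
top [[435.4189817    0.         274.09070272]
 [  0.         435.4189817  212.64561267]
 [  0.           0.           1.        ]] [0.04576319 0.         0.         0.         0.        ] [ 0.40409841 -0.00890898  0.86329097] [-2.09333382  2.13922337 -0.22152559]
[[ 1.05305056e-03 -9.63368736e-01 -2.68178243e-01  6.71861564e-02]
 [ 9.99999429e-01  1.06373582e-03  1.05452726e-04 -1.27174645e-04]
 [ 1.83680942e-04 -2.68178201e-01  9.63369306e-01 -1.70339468e-01]
 [ 0.00000000e+00  0.00000000e+00  0.00000000e+00  1.00000000e+00]] [[309.45965449   0.         287.08882893]
 [  0.         309.45965449 205.39993934]
 [  0.           0.           1.        ]] [-0.04045103  0.          0.          0.          0.        ]
```

View pics/top0.png

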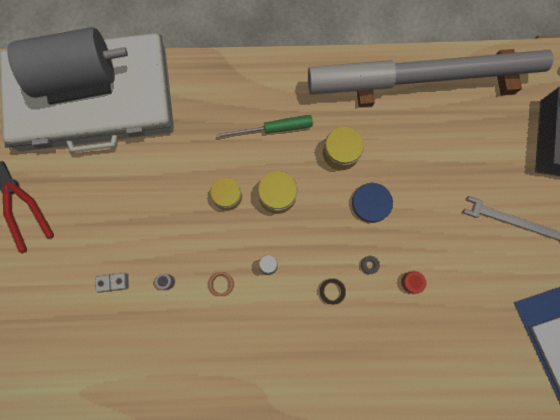

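View pics/scene0.png

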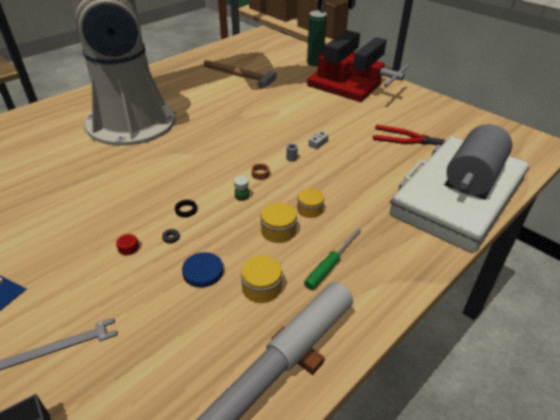

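The top view shows the smallest tin at (226,193), the plate at (372,203), and the clamp at (111,282). It also has the socket at (164,282), bush (221,284), jar (268,265), seal (333,292), bearing (370,265) and cap (414,282). The scene view shows the same things from the far right side.

```bash
cat > h.py <<'E'
from workcell import *
import cv2,numpy as np
from scipy.spatial.transform import Rotation as R
def cam(n):
    s=read_state();c=read_camera(n)
    if n=="wrist":
        T=np.eye(4);T[:3,:3]=R.from_rotvec(s["orientation"]).as_matrix();T[:3,3]=s["tcp_pos"];T=T@c["mount"]
        c["R"],c["o"]=T[:3,:3],T[:3,3]
    else: c["R"],c["o"]=R.from_rotvec(c["attitude"]).as_matrix(),np.array(c["eye"])
    c["hsv"]=cv2.cvtColor(c["image"],cv2.COLOR_RGB2HSV);return c
def ray(c,uv):
    p=cv2.undistortPoints(np.array(uv,float).reshape(-1,1,2),c["intrinsics"],c["distortion"]).reshape(-1,2)
    return np.c_[p,np.ones(len(p))]@c["R"].T
def onz(c,uv,z):
    d=ray(c,uv);return c["o"]+d*((z-c["o"][2])/d[:,2])[:,None]
def tri(ca,a,cb,b):
    da,db=ray(ca,a)[0],ray(cb,b)[0]
    t=np.linalg.lstsq(np.c_[da,-db],cb["o"]-ca["o"],rcond=None)[0]
    p,q=ca["o"]+t[0]*da,cb["o"]+t[1]*db;return (p+q)/2,np.linalg.norm(p-q)
RNG=dict(yellow=[(20,150,120),(32,255,255)],blue=[(105,120,40),(125,255,255)],red=[(172,140,60),(180,255,255)],
 copper=[(3,110,60),(14,230,255)],black=[(0,0,0),(180,255,45)],alu=[(0,0,90),(180,45,255)])
def blobs(c,col,amin=80,amax=60000):
    m=cv2.inRange(c["hsv"],*map(np.array,RNG[col]))
    if col=="red": m|=cv2.inRange(c["hsv"],np.array((0,170,60)),np.array((5,255,255)))
    m=cv2.morphologyEx(m,cv2.MORPH_CLOSE,np.ones((3,3)))
    cs=cv2.findContours(m,cv2.RETR_EXTERNAL,cv2.CHAIN_APPROX_NONE)[0]
    out=[]
    for k in cs:
        a=cv2.contourArea(k)
        if amin<a<amax:
            M=cv2.moments(k);out.append((M["m10"]/M["m00"],M["m01"]/M["m00"],a,k))
    return sorted(out,key=lambda t:-t[2])
E
python3 - <<'E'
from h import *
for n in["top","scene"]:
    c=cam(n);print(n)
    for k in RNG: print(k,[(round(b[0],1),round(b[1],1),int(b[2])) for b in blobs(c,k,60,5000)][:8])
for u,v in[(226,193),(372,203),(111,282),(221,284),(333,292),(414,282)]: print(c["image"][0,0]) if 0 else None
t=cam("top")
print(onz(t,[(226,193),(372,203),(111,282),(221,284),(333,292),(414,282),(164,282),(268,265),(370,265)],0.02).round(3))
E
```

```text
top
yellow [(276.6, 189.3, 978), (344.0, 144.3, 964), (225.0, 191.7, 575)]
blue []
red [(21.8, 214.5, 779), (415.5, 281.8, 122)]
copper [(413.7, 282.1, 436), (220.6, 283.6, 431), (512.6, 82.1, 192), (366.2, 96.9, 161)]
black [(547.3, 134.9, 1266), (75.2, 91.9, 787), (503.8, 85.9, 102)]
alu [(419.0, 68.7, 4088), (549.9, 343.2, 931), (510.4, 219.0, 715), (110.2, 282.2, 415), (91.8, 144.9, 241), (267.7, 263.8, 229), (162.6, 281.0, 175), (239.6, 131.5, 62)]
scene
yellow [(260.9, 270.7, 946), (278.1, 214.2, 648), (310.3, 196.7, 330)]
blue [(202.0, 269.1, 941), (8.3, 292.2, 345)]
red [(345.0, 79.6, 1327), (400.6, 135.5, 292), (126.5, 243.5, 276)]
copper [(394.2, 134.2, 450), (127.1, 243.9, 406), (312.7, 359.6, 296), (260.0, 170.9, 209), (304.3, 9.9, 207), (274.7, 6.6, 165), (333.1, 85.6, 117), (333.0, 5.4, 109)]
black [(110.9, 33.4, 2480), (504.2, 260.2, 2393), (332.0, 40.7, 1760), (15.4, 55.4, 683), (22.0, 411.3, 522), (367.9, 59.2, 453), (402.3, 33.2, 392), (185.5, 208.2, 226)]
alu [(85.6, 92.3, 4623), (281.8, 350.2, 4537), (180.4, 32.6, 2773), (546.8, 211.1, 1319), (486.3, 142.5, 1058), (59.8, 344.6, 881), (16.7, 92.4, 324), (90.2, 6.5, 276)]
[[ 0.62   0.08   0.02 ]
 [ 0.594 -0.21   0.02 ]
 [ 0.45   0.298  0.02 ]
 [ 0.441  0.089  0.02 ]
 [ 0.422 -0.124  0.02 ]
 [ 0.438 -0.279  0.02 ]
 [ 0.448  0.198  0.02 ]
 [ 0.475 -0.001  0.02 ]
 [ 0.471 -0.197  0.02 ]]
```

Call:
{"api": "carry_out", "payload": {
  "increments": [
    [[0,0,1,0,0,0,0],[0,0,1,0,0,0,0],[0,0,1,0,0,0,0],[0,0,1,0,0,0,0],[0,0,1,0,0,0,0]]
  ]
}}

```text
time: 0.92
tcp_pos: [0.2621, 0.5673, 0.2033]
orientation: [1.689, 2.649, -0.0]
ft_force: [0.2, 0.6, -0.6]
gripper_width: 0.998
grasp_force: 0.0
```

Call:
{"api": "carry_out", "payload": {
  "increments": [
    [[0,0,1,0,0,0,0],[0,0,1,0,0,0,0],[0,0,1,0,0,0,0],[0,0,0.2,0,0,0,0],[0,0,0,0,0,0,0]]
  ]
}}

```text
time: 1.55
tcp_pos: [0.2621, 0.5673, 0.2034]
orientation: [2.227, 2.216, -0.0]
ft_force: [0.4, -0.3, -0.1]
gripper_width: 0.999
grasp_force: 0.0
```

Run:
```python
from h import *
t=cam("top");s=cam("scene")
for n,a,b in [("tin",(225,191.7),(310.3,196.7)),("bush",(220.6,283.6),(260,170.9)),("cap",(413.7,282.1),(127.1,243.9)),("seal",(333,292),(185.5,208.2)),("clamp",(110.2,282.2),(318.5,140)),("plate",(372,203),(202,269))]:
    p,e=tri(t,a,s,b);print(n,p.round(3),round(e,4))
st=read_state();print(st["tcp_pos"],R.from_rotvec(st["orientation"]).as_matrix().round(3))
```

```text
tin [0.619 0.08  0.038] 0.0007
bush [0.443 0.091 0.011] 0.0003
cap [ 0.438 -0.279  0.015] 0.0015
seal [ 0.423 -0.124  0.007] 0.0035
clamp [0.451 0.303 0.01 ] 0.0001
plate [ 0.596 -0.211  0.01 ] 0.0014
[0.26215575 0.5673678  0.20335442] [[ 0.005  1.     0.   ]
 [ 1.    -0.005 -0.   ]
 [-0.     0.    -1.   ]]
```

Call:
{"api": "carry_out", "payload": {
  "increments": [
    [[0,0,0,-0.16,0.06,0,0],[0,0,0,-0.16,0.06,0,0],[0,0,0,-0.16,0.06,0,0],[0,0,0,-0.16,0.06,0,0],[0,0,0,-0.16,0.06,0,0]]
  ]
}}

```text
time: 2.28
tcp_pos: [0.3509, 0.3253, 0.2036]
orientation: [2.227, 2.216, 0.001]
ft_force: [1.3, 0.1, -0.5]
gripper_width: 0.999
grasp_force: 0.0
```

Call:
{"api": "carry_out", "payload": {
  "increments": [
    [[0,0,0,-0.16,0.06,0,0],[0,0,0,-0.16,0.06,0,0],[0,0,0,-0.16,0.06,0,0],[0,0,0,-0.16,0.06,0,0],[0,0,0,-0.15,0.06,0,0]]
  ]
}}

```text
time: 2.9
tcp_pos: [0.4393, 0.0875, 0.2037]
orientation: [2.227, 2.215, 0.001]
ft_force: [0.8, 0.7, 0.6]
gripper_width: 1.004
grasp_force: 0.0
```

Call:
{"api": "carry_out", "payload": {
  "increments": [
    [[0,0,0,0,0,0,0],[0,0,0,0,0,0,0]]
  ]
}}

```text
time: 3.15
tcp_pos: [0.4387, 0.0893, 0.2034]
orientation: [-2.229, -2.213, -0.0]
ft_force: [-0.0, 1.0, 0.4]
gripper_width: 1.0
grasp_force: 0.0
```

Run:
```python
from h import *
st=read_state();print(st["tcp_pos"])
c=cam("wrist");cv2.imwrite("pics/w1.png",c["image"][:,:,::-1])
for k in RNG: print(k,[(round(b[0],1),round(b[1],1),int(b[2])) for b in blobs(c,k,200,20000)][:8])
```

```text
[0.43869351 0.08928084 0.20340809]
yellow [(447.3, 189.7, 1946), (446.2, 270.1, 1801)]
blue []
red []
copper [(289.3, 177.2, 1139)]
black []
alu [(23.8, 257.8, 3059), (318.8, 260.9, 531)]
```

View pics/w1.png

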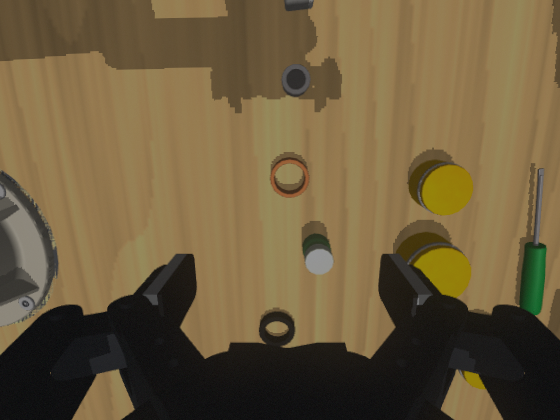

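Wrist view: bush ring at (289,177), socket at (296,79), jar at (318,258), the small tin at (446,189) and the seal at (277,328). All are clear of one another.

Run:
```python
from h import *
c=cam("wrist");t=cam("top")
b=blobs(c,"copper",200)[0];print("bush",onz(c,[b[:2]],.011),tri(c,b[:2],t,(220.6,283.6)))
y=blobs(c,"yellow",200)
for k in y: print("tin",k[0],onz(c,[k[:2]],.04), tri(c,k[:2],t,(225,191.7)))
print("rim",onz(c,b[3].reshape(-1,2)[::12],.02).round(3)[:,:2].tolist())
```

```text
bush [[0.44188421 0.09037525 0.011     ]] (array([0.44211974, 0.09085034, 0.01376713]), np.float64(0.0005124872200851148))
tin 447.330415379334 [[0.61805692 0.08086909 0.04      ]] (array([0.61854593, 0.080254  , 0.03836383]), np.float64(0.0008731748579402787))
tin 446.35161107970606 [[ 0.63055473 -0.01807994  0.04      ]] (array([0.56793651, 0.05805098, 0.17668752]), np.float64(0.03077166406604577))
rim [[0.439, 0.115], [0.425, 0.107], [0.419, 0.093], [0.424, 0.079], [0.437, 0.069], [0.451, 0.071], [0.462, 0.083], [0.462, 0.097], [0.455, 0.11], [0.441, 0.115]]
```

Call:
{"api": "carry_out", "payload": {
  "increments": [
    [[0,0,0,0.004,0.011,0.16,0],[0,0,0,0,0,0.2,0],[0,0,0,0,0,0.2,0],[0,0,0,0,0,0.1,0],[0,0,0,0,0,0,0]]
  ]
}}

```text
time: 3.92
tcp_pos: [0.44, 0.0908, 0.0037]
orientation: [-2.225, -2.214, 0.006]
ft_force: [-0.2, 0.5, 0.4]
gripper_width: 1.001
grasp_force: 0.0
```

Run:
```python
from h import *
print(read_state()["tcp_pos"])
c=cam("wrist");cv2.imwrite("pics/w2.png",c["image"][:,:,::-1])
```

```text
[0.4400246  0.09081948 0.00367335]
```

View pics/w2.png

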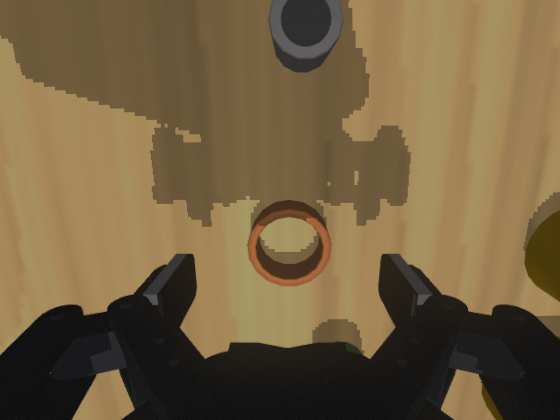

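Wrist close-up: ring at (289,245) between the open fingers, whose edges are at u=195 and u=380. It is centred, so I close.

Call:
{"api": "carry_out", "payload": {
  "increments": [
    [[0,0,0,0,0.006,0,0.3],[0,0,0,0,0,0,0.6],[0,0,0,0,0,0,1],[0,0,0,0,0,0,1],[0,0,0,0,0,0,1]]
  ]
}}

```text
time: 4.6
tcp_pos: [0.444, 0.0903, 0.0055]
orientation: [2.229, 2.214, 0.0]
ft_force: [0.8, -0.2, -0.1]
gripper_width: -0.004
grasp_force: 0.0
```

Call:
{"api": "carry_out", "payload": {
  "increments": [
    [[0,0,0,0,0,0,1],[0,0,0,0,0,0,1],[0,0,0,0,0,0,1],[0,0,0,0,0,0,1]]
  ]
}}

```text
time: 5.1
tcp_pos: [0.4439, 0.0903, 0.0053]
orientation: [-2.229, -2.214, 0.0]
ft_force: [-0.5, 0.2, -0.4]
gripper_width: -0.002
grasp_force: 0.0
```

Run:
```python
from h import *
print(read_state()["tcp_pos"],read_state()["gripper_width"])
c=cam("wrist");cv2.imwrite("pics/w3.png",c["image"][:,:,::-1])
```

```text
[0.44390721 0.09027666 0.00533836] -0.001812107723402741
```

View pics/w3.png

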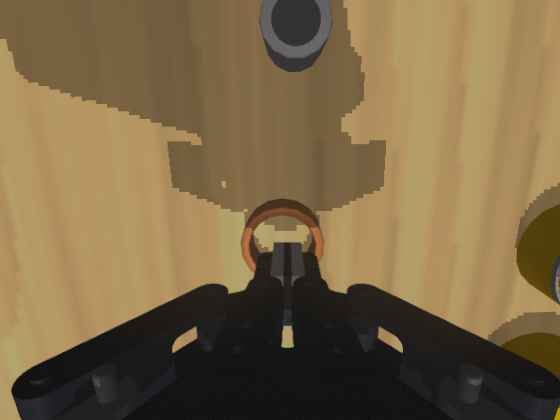

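The gripper shut without touching, with the fingertips drawn over the ring at (288,243–275). The tips seem higher than the stated TCP, so I check from the scene camera.

Run:
```python
from h import *
c=cam("scene");i=c["image"][90:230,170:350,::-1];cv2.imwrite("pics/s1.png",cv2.resize(i,None,fx=4,fy=4,interpolation=cv2.INTER_CUBIC))
def proj(p): 
    return cv2.projectPoints(np.array(p,float),cv2.Rodrigues(c["R"].T)[0],-c["R"].T@c["o"],c["intrinsics"],c["distortion"])[0].reshape(-1,2)
for z in(0,.02,.04):print(z,(proj([[.444,.0903,z]])[0]-[170,90])*4)
```

```text
0 [360.57446663 339.48357986]
0.02 [359.94208641 313.50679483]
0.04 [359.29318358 286.91925637]
```

View pics/s1.png

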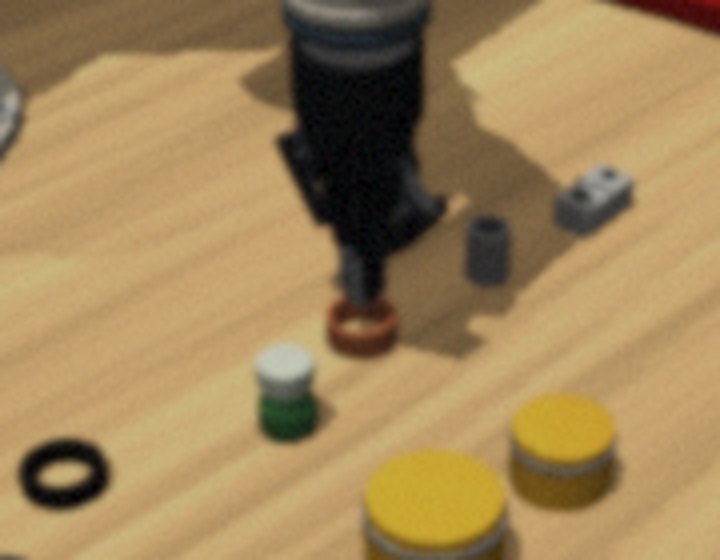

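The scene crop shows the shut tips at about (362,303), which is z≈28 mm over the ring. So the real finger ends sit about 23 mm behind the reported TCP. I open and go lower, watching the force.

Call:
{"api": "carry_out", "payload": {
  "increments": [
    [[0,0,0,0,-0.006,0,0],[0,0,0,0,0,0,0],[0,0,0,0,0,0,0],[0,0,0,0,0,0,0],[0,0,0,0,0,0,0]]
  ]
}}

```text
time: 5.82
tcp_pos: [0.4421, 0.0903, 0.0054]
orientation: [-2.229, -2.214, 0.0]
ft_force: [-0.7, 0.0, 0.0]
gripper_width: 0.996
grasp_force: 0.0
```

Call:
{"api": "carry_out", "payload": {
  "increments": [
    [[0,0,0,0,0,0.03,0],[0,0,0,0,0,0.03,0],[0,0,0,0,0,0.02,0],[0,0,0,0,0,0,0]]
  ]
}}

```text
time: 6.32
tcp_pos: [0.4416, 0.0902, -0.0193]
orientation: [-2.229, -2.213, 0.002]
ft_force: [-0.3, 0.3, 0.9]
gripper_width: 0.999
grasp_force: 0.0
```

Call:
{"api": "carry_out", "payload": {
  "increments": [
    [[0,0,0,0,0,0,0.3],[0,0,0,0,0,0,0.5],[0,0,0,0,0,0,0.6],[0,0,0,0,0,0,0.6],[0,0,0,0,0,0,0.6]]
  ]
}}

```text
time: 6.95
tcp_pos: [0.4424, 0.0903, -0.0178]
orientation: [2.229, 2.213, 0.001]
ft_force: [-3.5, -0.9, 12.9]
gripper_width: 0.505
grasp_force: 59.0
```

Run:
```python
from h import *
c=cam("wrist");d=cam("scene");i=d["image"][130:200,215:305,::-1]
i=cv2.resize(i,(540,420),interpolation=cv2.INTER_CUBIC)
w=cv2.resize(c["image"][150:420,150:430,::-1],(260,250))
o=np.zeros((420,800,3),np.uint8);o[:,:540]=i;o[:250,540:]=w;cv2.imwrite("pics/m1.png",o)
```

```text
(no output)
```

View pics/m1.png

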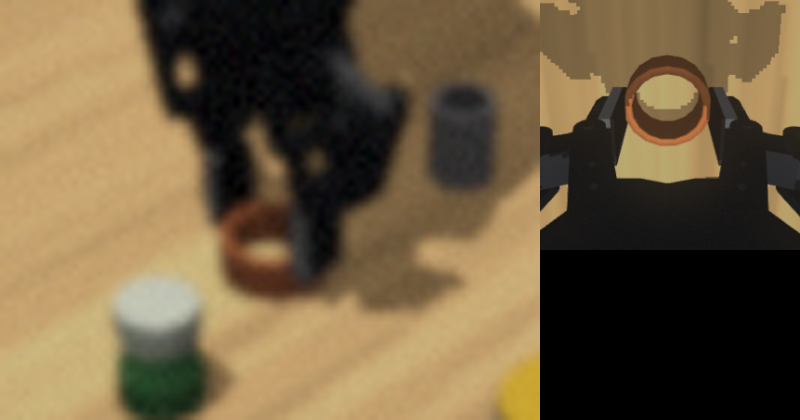

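Grip is good: width 0.505, 59 N, with the ring held at mid-pad. Lift and carry it toward the plate.

Call:
{"api": "carry_out", "payload": {
  "increments": [
    [[0,0,0,0,0,-0.15,0.6],[0,0,0,0,0,-0.2,0.6],[0,0,0,0,0,-0.1,0.6],[0,0,0,-0.16,0.08,0,0.6],[0,0,0,-0.16,0.08,0,0.6]]
  ]
}}

```text
time: 7.68
tcp_pos: [0.4904, -0.0067, 0.1174]
orientation: [2.226, 2.215, 0.003]
ft_force: [1.2, -0.2, -1.0]
gripper_width: 0.503
grasp_force: 61.4
```

Call:
{"api": "carry_out", "payload": {
  "increments": [
    [[0,0,0,-0.16,0.08,0,0.6],[0,0,0,-0.16,0.08,0,0.6],[0,0,0,-0.16,0.08,0,0.6],[0,0,0,0,0,0,0.6],[0,0,0,0,0,0,0.6]]
  ]
}}

```text
time: 8.3
tcp_pos: [0.5598, -0.1504, 0.1161]
orientation: [-2.229, -2.212, 0.001]
ft_force: [-0.3, 1.1, -0.6]
gripper_width: 0.506
grasp_force: 61.4
```

```bash
sed -i 's/blue=\[(105,120,40)/blue=[(105,90,25)/' h.py
python3 - <<'E'
from h import *
st=read_state();print(st["tcp_pos"],st["gripper_width"],st["grasp_force"])
t=cam("top");s=cam("scene");w=cam("wrist");cv2.imwrite("pics/w4.png",w["image"][:,:,::-1])
for c in(t,s,w): print([(round(b[0],1),round(b[1],1),int(b[2]),onz(c,[b[:2]],.015)[0].round(3)) for b in blobs(c,"blue",200)])
b=blobs(w,"copper",200)[0];print(b[:3])
print(t["hsv"][203,372],w["hsv"][200,290])
E
```

```text
[ 0.55975499 -0.15036728  0.11605956] 0.5064504101250807 61.38755519874394
[]
[(202.2, 269.1, 981, array([ 0.601, -0.213,  0.015])), (8.4, 292.0, 365, array([ 0.397, -0.495,  0.015]))]
[(301.3, 255.7, 1163, array([ 0.574, -0.208,  0.015])), (344.9, 236.9, 806, array([ 0.614, -0.189,  0.015]))]
(286.94321915703375, 258.91641254757343, 7050.5)
[ 19  32 165] [ 18 119 180]
```

View pics/w4.png

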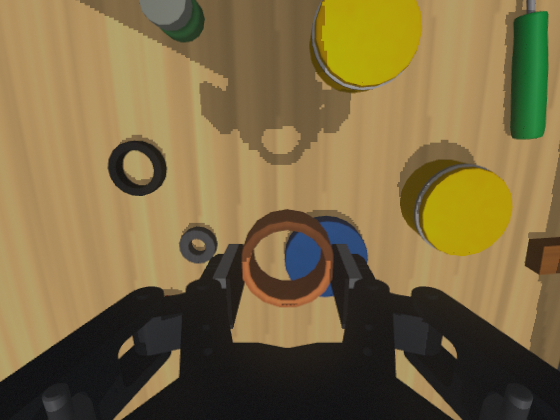

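Wrist view: the ring is held at (288,258), the plate is partly hidden at about (328,257), the seal is at (137,168) and the bearing at (198,244).

Run:
```python
from h import *
from scipy.optimize import least_squares as L
t=cam("top");w=cam("wrist");s=cam("scene")
im=cv2.imread("pics/top0.png");t["hsv"]=cv2.cvtColor(im,cv2.COLOR_BGR2HSV);print(t["hsv"][203,372])
B=blobs(t,"blue",200);print([(x[:3],onz(t,[x[:2]],.018)) for x in B])
p=[x for x in B if abs(x[0]-372)<10]
S=min(blobs(s,"blue",200),key=lambda x:abs(x[0]-202))
if p: print(tri(t,p[0][:2],s,S[:2]))
k=np.vstack([x[3].reshape(-1,2) for x in blobs(w,"blue",200)])
k=k[(k[:,0]>347)&(k[:,1]<260)|((k[:,0]>340)&(k[:,1]<243))]
P=onz(w,k,.018)[:,:2]
r=L(lambda c:np.hypot(*(P-c).T)-.04,[.6,-.21],loss="soft_l1",f_scale=.002);print(r.x,len(k),np.abs(r.fun).mean())
# ring held: centre relative to tool
b=blobs(w,"copper",200)[0];print(read_state()["tcp_pos"])
for z in(.135,.14,.145,.15):print(z,onz(w,[b[:2]],z))
```

```text
[110 113  97]
[((539.8902151488358, 311.39876215738286, 1131.0), array([[ 0.38015678, -0.50610277,  0.018     ]])), ((372.4572887650882, 201.75487465181058, 1077.0), array([[ 0.59653456, -0.21117005,  0.018     ]]))]
(array([ 0.59833777, -0.21220855,  0.01158382]), np.float64(0.001204316163691873))
[ 0.59274815 -0.20907813] 65 0.0034465878625307197
[ 0.56030121 -0.14971208  0.11653856]
0.135 [[ 0.56052247 -0.15405763  0.135     ]]
0.14 [[ 0.56053561 -0.15168791  0.14      ]]
0.145 [[ 0.56054875 -0.14931818  0.145     ]]
0.15 [[ 0.56056189 -0.14694846  0.15      ]]
```

Call:
{"api": "carry_out", "payload": {
  "increments": [
    [[0,0,0,-0.1,0.06,0,0.6],[0,0,0,-0.105,0.062,0,0.6],[0,0,0,0,0,0.15,0.6],[0,0,0,0,0,0.15,0.6],[0,0,0,0,0,0.06,0.6]]
  ]
}}

```text
time: 9.22
tcp_pos: [0.5949, -0.2113, 0.006]
orientation: [-2.226, -2.212, 0.003]
ft_force: [0.1, 0.4, -0.3]
gripper_width: 0.501
grasp_force: 61.4
```

Call:
{"api": "carry_out", "payload": {
  "increments": [
    [[0,0,0,0,0,0,0.6],[0,0,0,0,0,0.012,0.6],[0,0,0,0,0,0.0,0.6],[0,0,0,0,0,0,0.6]]
  ]
}}

```text
time: 9.72
tcp_pos: [0.5973, -0.2124, 0.0058]
orientation: [2.228, 2.213, 0.001]
ft_force: [0.5, -0.4, -0.9]
gripper_width: 0.504
grasp_force: 61.4
```

Call:
{"api": "carry_out", "payload": {
  "increments": [
    [[0,0,0,0,0,0.008,0.6],[0,0,0,0,0,0,0.6]]
  ]
}}

```text
time: 9.98
tcp_pos: [0.5965, -0.2122, 0.0023]
orientation: [-2.229, -2.214, 0.0]
ft_force: [0.3, 0.1, -0.3]
gripper_width: 0.502
grasp_force: 61.4
```

Call:
{"api": "carry_out", "payload": {
  "increments": [
    [[0,0,0,0,0,0.005,0.6],[0,0,0,0,0,0,0.6]]
  ]
}}

```text
time: 10.22
tcp_pos: [0.5965, -0.2122, 0.0007]
orientation: [-2.229, -2.213, 0.0]
ft_force: [-0.2, -0.1, -1.2]
gripper_width: 0.504
grasp_force: 61.4
```

Call:
{"api": "carry_out", "payload": {
  "increments": [
    [[0,0,0,0,0,0.004,0.6],[0,0,0,0,0,0,0.6]]
  ]
}}

```text
time: 10.48
tcp_pos: [0.5967, -0.2123, 0.0004]
orientation: [2.229, 2.214, 0.0]
ft_force: [-3.2, 0.8, 6.3]
gripper_width: 0.499
grasp_force: 62.2
```

Run:
```python
from h import *
d=cam("scene");w=cam("wrist")
i=cv2.resize(d["image"][235:300,165:245,::-1],(520,422),interpolation=cv2.INTER_CUBIC)[:420]
o=np.zeros((420,800,3),np.uint8);o[:,:520]=i;o[:260,520:]=cv2.resize(w["image"][150:420,150:430,::-1],(280,260));cv2.imwrite("pics/m2.png",o)
```

```text
(no output)
```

View pics/m2.png

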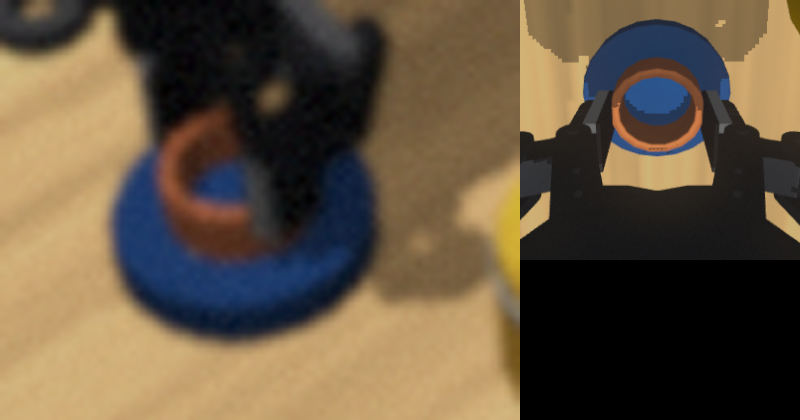

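Contact at 6 N; the ring sits on the plate about centred. Release, rise, and head to the seal at (0.423,-0.124).

Call:
{"api": "carry_out", "payload": {
  "increments": [
    [[0,0,0,0,0,0,0.3],[0,0,0,0,0,0,0],[0,0,0,0,0,0,0],[0,0,0,0,0,-0.1,0],[0,0,0,0,0,-0.2,0]]
  ]
}}

```text
time: 11.2
tcp_pos: [0.5947, -0.2116, 0.0881]
orientation: [-2.226, -2.21, 0.004]
ft_force: [0.1, -0.4, 1.1]
gripper_width: 0.996
grasp_force: 0.0
```

Call:
{"api": "carry_out", "payload": {
  "increments": [
    [[0,0,0,0,0,-0.15,0],[0,0,0,0.1,-0.18,0,0],[0,0,0,0.1,-0.18,0,0],[0,0,0,0.1,-0.18,0,0],[0,0,0,0,-0.04,0,0]]
  ]
}}

```text
time: 11.82
tcp_pos: [0.4194, -0.1192, 0.1343]
orientation: [-2.226, -2.213, 0.002]
ft_force: [0.4, -0.3, 0.4]
gripper_width: 0.999
grasp_force: 0.0
```

Call:
{"api": "carry_out", "payload": {
  "increments": [
    [[0,0,0,0,0,0,0],[0,0,0,0,0,0,0]]
  ]
}}

```text
time: 12.08
tcp_pos: [0.4251, -0.1218, 0.1351]
orientation: [2.228, 2.212, 0.001]
ft_force: [-0.7, 0.4, -0.2]
gripper_width: 1.003
grasp_force: 0.0
```

Run:
```python
from h import *
t=cam("top");w=cam("wrist")
print(read_state()["tcp_pos"])
for n,c in(("t",t),("w",w)):
    for k in("blue","copper","black"): print(n,k,[(round(b[0],1),round(b[1],1),int(b[2]),onz(c,[b[:2]],{"blue":.018,"copper":.028,"black":.007}[k])[0].round(4)) for b in blobs(c,k,200,6000)][:6])
cv2.imwrite("pics/w5.png",w["image"][:,:,::-1])
```

```text
[ 0.42461813 -0.12164608  0.1347293 ]
t blue [(547.8, 304.6, 607, array([ 0.3923, -0.5224,  0.018 ])), (373.7, 193.7, 209, array([ 0.6129, -0.2147,  0.018 ]))]
t copper []
t black [(547.3, 134.8, 1246, array([ 0.7318, -0.5784,  0.007 ])), (76.4, 92.2, 698, array([0.8477, 0.394 , 0.007 ]))]
w blue [(452.5, 255.5, 1223, array([ 0.5947, -0.1888,  0.018 ])), (456.7, 279.9, 327, array([ 0.6033, -0.2167,  0.018 ]))]
w copper [(298.2, 327.7, 1239, array([ 0.4365, -0.2652,  0.028 ])), (463.5, 276.1, 576, array([ 0.6035, -0.207 ,  0.028 ]))]
w black [(282.3, 186.2, 471, array([ 0.421 , -0.1177,  0.007 ]))]
```

View pics/w5.png

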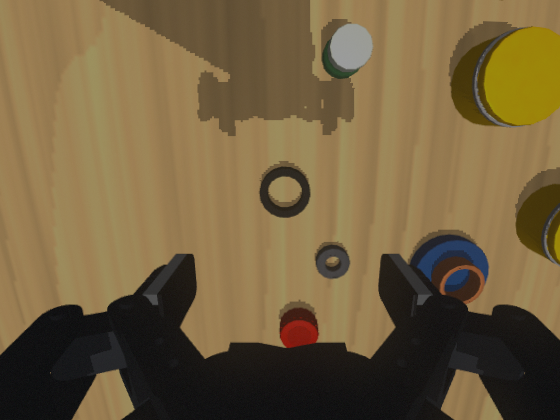

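Wrist view: seal at (285,191), bearing at (332,261), cap at (299,330), and the bush on the plate at (462,281).

Run:
```python
from h import *
w=cam("wrist");g=cv2.GaussianBlur(w["hsv"][:,:,2],(3,3),0)[150:235,240:330];m=((g<65)*255).astype(np.uint8)
k=max(cv2.findContours(m,cv2.RETR_EXTERNAL,cv2.CHAIN_APPROX_NONE)[0],key=cv2.contourArea)
e=cv2.fitEllipse(k);uv=np.array(e[0])+[240,150];print(e,uv,cv2.contourArea(k))
for z in(.0,.007,.014):print(onz(w,[uv],z))
t=cam("top");im=cv2.imread("pics/top0.png",0)[270:315,310:355]
m=((im<60)*255).astype(np.uint8);k=max(cv2.findContours(m,cv2.RETR_EXTERNAL,cv2.CHAIN_APPROX_NONE)[0],key=cv2.contourArea)
u2=np.array(cv2.fitEllipse(k)[0])+[310,270];print(u2,tri(w,uv,t,u2))
```

```text
((44.831214904785156, 41.55344009399414), (48.33726119995117, 49.26188278198242), 5.951305866241455) [284.8312149  191.55344009] 1869.0
[[ 0.4230688  -0.12461221  0.        ]]
[[ 0.42312379 -0.12299657  0.007     ]]
[[ 0.42317878 -0.12138092  0.014     ]]
[332.02489281 291.2992878 ] (array([ 0.42326592, -0.12433588,  0.00146118]), np.float64(0.00039000118677188995))
```

Call:
{"api": "carry_out", "payload": {
  "increments": [
    [[0,0,0,-0.004,-0.004,0.16,0],[0,0,0,0,0,0.2,0],[0,0,0,0,0,0.1,0],[0,0,0,0,0,0.045,0],[0,0,0,0,0,0,0]]
  ]
}}

```text
time: 12.9
tcp_pos: [0.422, -0.1223, -0.0172]
orientation: [-2.229, -2.213, 0.001]
ft_force: [-0.5, 0.0, 0.6]
gripper_width: 1.0
grasp_force: 0.0
```

Call:
{"api": "carry_out", "payload": {
  "increments": [
    [[0,0,0,0,0,0,0.3],[0,0,0,0,0,0,0.5],[0,0,0,0,0,0,0.6],[0,0,0,0,0,0,0.6],[0,0,0,0,0,0,0.6]]
  ]
}}

```text
time: 13.52
tcp_pos: [0.4239, -0.1229, -0.0148]
orientation: [2.226, 2.211, 0.003]
ft_force: [-2.4, -1.0, 23.1]
gripper_width: 0.401
grasp_force: 11.7
```

The fingers rode over the seal (width 0.40, 23 N upward). Open and go about 11 mm lower.

Call:
{"api": "carry_out", "payload": {
  "increments": [
    [[0,0,0,0,0,-0.02,0.3],[0,0,0,0,0,0,0],[0,0,0,0,0,0,0],[0,0,0,0,0,0.04,0],[0,0,0,0,0,0,0]]
  ]
}}

```text
time: 14.15
tcp_pos: [0.4211, -0.122, -0.024]
orientation: [-2.228, -2.212, 0.002]
ft_force: [-0.0, -0.3, 0.1]
gripper_width: 0.997
grasp_force: 0.0
```

Call:
{"api": "carry_out", "payload": {
  "increments": [
    [[0,0,0,0,0,0.018,0],[0,0,0,0,0,0,0]]
  ]
}}

```text
time: 14.4
tcp_pos: [0.4217, -0.1221, -0.0287]
orientation: [-2.228, -2.213, 0.001]
ft_force: [0.4, 0.4, 0.7]
gripper_width: 1.001
grasp_force: 0.0
```

Run:
```python
from h import *
w=cam("wrist");print(read_state()["tcp_pos"],read_state()["ft_force"])
d=cam("scene")
i=cv2.resize(d["image"][180:235,145:225,::-1],(520,358),interpolation=cv2.INTER_CUBIC)
o=np.zeros((360,800,3),np.uint8);o[:358,:520]=i;o[:260,520:]=cv2.resize(w["image"][150:420,150:430,::-1],(280,260));cv2.imwrite("pics/m3.png",o)
```

```text
[ 0.42182814 -0.12217359 -0.02849259] [ 0.35365829  0.0642914  -0.75696714]
```

View pics/m3.png

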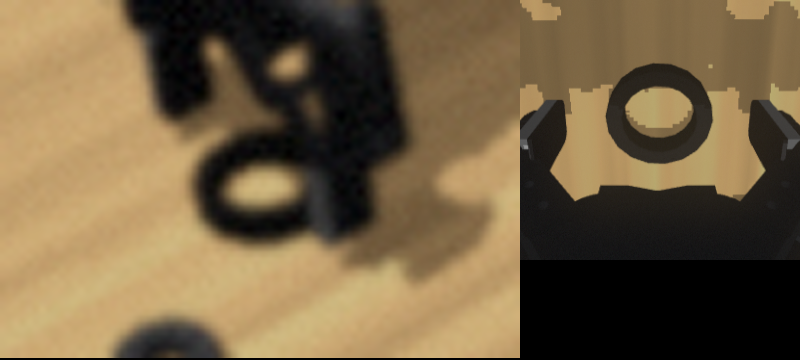

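The seal lies between the open fingers, centred at about (255,185) in the crop. Close slowly.

Call:
{"api": "carry_out", "payload": {
  "increments": [
    [[0,0,0,0,0,0,0.2],[0,0,0,0,0,0,0.35],[0,0,0,0,0,0,0.4],[0,0,0,0,0,0,0.4],[0,0,0,0,0,0,0.4]]
  ]
}}

```text
time: 15.12
tcp_pos: [0.4221, -0.1223, -0.0282]
orientation: [2.229, 2.214, 0.0]
ft_force: [-0.1, 0.8, -0.3]
gripper_width: 0.601
grasp_force: 0.2
```

Call:
{"api": "carry_out", "payload": {
  "increments": [
    [[0,0,0,0,0,0,0.5],[0,0,0,0,0,0,0.55]]
  ]
}}

```text
time: 15.38
tcp_pos: [0.4222, -0.1223, -0.0275]
orientation: [2.229, 2.214, 0.0]
ft_force: [-2.7, 0.9, 15.0]
gripper_width: 0.558
grasp_force: 59.1
```

Call:
{"api": "carry_out", "payload": {
  "increments": [
    [[0,0,0,0,0,-0.15,0.55],[0,0,0,0,0,-0.2,0.55],[0,0,0,0,0,-0.2,0.55],[0,0,0,-0.075,0.145,0,0.55],[0,0,0,-0.075,0.145,0,0.55]]
  ]
}}

```text
time: 16.0
tcp_pos: [0.5104, -0.1686, 0.1388]
orientation: [2.226, 2.212, 0.003]
ft_force: [0.1, 0.9, -1.0]
gripper_width: 0.558
grasp_force: 62.2
```

Call:
{"api": "carry_out", "payload": {
  "increments": [
    [[0,0,0,-0.075,0.145,0,0.55],[0,0,0,-0.075,0.147,0,0.55],[0,0,0,0,0,0,0.55],[0,0,0,0,0,0,0.55]]
  ]
}}

```text
time: 16.5
tcp_pos: [0.5948, -0.213, 0.136]
orientation: [-2.228, -2.212, 0.001]
ft_force: [-0.0, -0.5, -0.9]
gripper_width: 0.557
grasp_force: 62.2
```

Run:
```python
from h import *
w=cam("wrist");s=read_state();print(s["tcp_pos"],s["gripper_width"],s["grasp_force"])
for k,z in(("copper",.038),("blue",.018)):
  for b in blobs(w,k,100,9000):
    x,y,ww,h=cv2.boundingRect(b[3]);q=b[3].reshape(-1,2)
    print(k,b[:3],(x,y,ww,h),onz(w,[(x,y+h/2),(x+ww,y+h/2),(x+ww/2,y)],z).round(4).tolist())
cv2.imwrite("pics/w6.png",w["image"][:,:,::-1])
```

```text
[ 0.59463537 -0.21280522  0.13622246] 0.5561073347488541 62.18482296913862
copper (289.3960837887067, 193.18169398907105, 1830.0) (265, 169, 50, 48) [[0.5757, -0.2086, 0.038], [0.6202, -0.2089, 0.038], [0.598, -0.1873, 0.038]]
copper (520.1594272844272, 189.9300193050193, 1036.0) (494, 172, 47, 35) [[0.7822, -0.2063, 0.038], [0.827, -0.2064, 0.038], [0.8013, -0.1904, 0.038]]
copper (146.291, 245.202, 500.0) (119, 232, 42, 43) [[0.4345, -0.267, 0.038], [0.4753, -0.2669, 0.038], [0.458, -0.2452, 0.038]]
blue (288.50749523030794, 179.40201689833742, 2446.0) (248, 149, 82, 72) [[0.5581, -0.2054, 0.018], [0.6361, -0.2058, 0.018], [0.5973, -0.1718, 0.018]]
blue (289.23567485246525, 192.76756139348944, 875.5) (271, 177, 37, 33) [[0.5799, -0.2138, 0.018], [0.6153, -0.214, 0.018], [0.5976, -0.1979, 0.018]]
blue (126.78535698044564, 407.1709868121873, 366.5) (111, 391, 31, 29) [[0.3774, -0.4795, 0.018], [0.4166, -0.4781, 0.018], [0.4011, -0.4558, 0.018]]
```

View pics/w6.png

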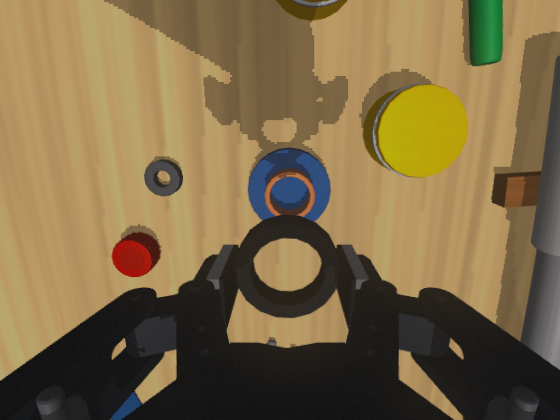

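Wrist view: the seal is held at (287,265), and the bush sits centred on the plate at (289,193), about (0.598,-0.212). Lower it.

Call:
{"api": "carry_out", "payload": {
  "increments": [
    [[0,0,0,0.002,0.009,0.15,0.55],[0,0,0,0,0,0.15,0.55],[0,0,0,0,0,0.09,0.55],[0,0,0,0,0,0.01,0.55],[0,0,0,0,0,0,0.55]]
  ]
}}

```text
time: 17.18
tcp_pos: [0.5988, -0.2128, 0.0178]
orientation: [2.229, 2.213, 0.001]
ft_force: [0.4, 0.2, -1.2]
gripper_width: 0.56
grasp_force: 62.2
```

Call:
{"api": "carry_out", "payload": {
  "increments": [
    [[0,0,0,0,0,0.008,0.55],[0,0,0,0,0,0,0.55]]
  ]
}}

```text
time: 17.42
tcp_pos: [0.5992, -0.2131, 0.0154]
orientation: [2.228, 2.213, 0.001]
ft_force: [0.1, 0.5, -0.4]
gripper_width: 0.558
grasp_force: 62.2
```

Call:
{"api": "carry_out", "payload": {
  "increments": [
    [[0,0,0,0,0,0.004,0.55],[0,0,0,0,0,0,0.55]]
  ]
}}

```text
time: 17.68
tcp_pos: [0.5987, -0.2129, 0.0133]
orientation: [2.229, 2.214, 0.0]
ft_force: [0.1, 0.4, -0.6]
gripper_width: 0.554
grasp_force: 62.2
```

Call:
{"api": "carry_out", "payload": {
  "increments": [
    [[0,0,0,0,0,0.004,0.55],[0,0,0,0,0,0,0.55]]
  ]
}}

```text
time: 17.92
tcp_pos: [0.5986, -0.2128, 0.0118]
orientation: [-2.229, -2.214, 0.0]
ft_force: [-0.3, -1.0, 0.1]
gripper_width: 0.556
grasp_force: 62.2
```

Call:
{"api": "carry_out", "payload": {
  "increments": [
    [[0,0,0,0,0,0.004,0.55],[0,0,0,0,0,0,0.55]]
  ]
}}

```text
time: 18.18
tcp_pos: [0.5987, -0.2129, 0.0107]
orientation: [-2.229, -2.214, 0.0]
ft_force: [-0.1, -1.2, -0.2]
gripper_width: 0.558
grasp_force: 62.2
```

Call:
{"api": "carry_out", "payload": {
  "increments": [
    [[0,0,0,0,0,0.004,0.55],[0,0,0,0,0,0,0.55]]
  ]
}}

```text
time: 18.42
tcp_pos: [0.5988, -0.2129, 0.0106]
orientation: [2.229, 2.214, 0.0]
ft_force: [-3.4, 0.8, 9.8]
gripper_width: 0.558
grasp_force: 63.2
```

Call:
{"api": "carry_out", "payload": {
  "increments": [
    [[0,0,0,0,0,0,0.35],[0,0,0,0,0,0,0.2],[0,0,0,0,0,0,0],[0,0,0,0,0,0,0],[0,0,0,0,0,-0.1,0]]
  ]
}}

```text
time: 19.05
tcp_pos: [0.5968, -0.2122, 0.0377]
orientation: [-2.226, -2.211, 0.003]
ft_force: [-0.4, -0.2, 0.6]
gripper_width: 1.001
grasp_force: 0.0
```

Call:
{"api": "carry_out", "payload": {
  "increments": [
    [[0,0,0,0,0,-0.18,0],[0,0,0,0,0,-0.15,0],[0,0,0,-0.07,-0.18,0,0],[0,0,0,-0.07,-0.18,0,0],[0,0,0,-0.08,-0.17,0,0]]
  ]
}}

```text
time: 19.68
tcp_pos: [0.4376, -0.278, 0.1387]
orientation: [2.228, 2.214, -0.0]
ft_force: [-1.1, -0.1, 0.2]
gripper_width: 1.003
grasp_force: 0.0
```

Call:
{"api": "carry_out", "payload": {
  "increments": [
    [[0,0,0,0,0,0,0],[0,0,0,0,0,0,0]]
  ]
}}

```text
time: 19.92
tcp_pos: [0.4398, -0.2781, 0.1389]
orientation: [2.229, 2.212, 0.001]
ft_force: [0.4, 0.3, 0.1]
gripper_width: 0.999
grasp_force: 0.0
```

Run:
```python
from h import *
w=cam("wrist");s=read_state();print(s["tcp_pos"])
for k in("copper","red"):
  for b in blobs(w,k,200,9000):
    x,y,ww,h=cv2.boundingRect(b[3])
    print(k,b[:3],(x,y,ww,h),onz(w,[b[:2]],.012).round(4).tolist(),onz(w,[(x,y+h/2),(x+ww,y+h/2),(x+ww/2,y),(x+ww/2,y+h)],.024).round(4).tolist())
# seal/bush/plate stack in wrist: V map
cv2.imwrite("pics/w7.png",w["image"][:,:,::-1])
```

```text
[ 0.4403097  -0.27787827  0.13887052]
copper (283.6682575034468, 191.81450843143494, 1571.5) (262, 168, 45, 48) [[0.4373, -0.2795, 0.012]] [[0.4169, -0.2768, 0.024], [0.4595, -0.2771, 0.024], [0.4384, -0.2541, 0.024], [0.438, -0.3007, 0.024]]
copper (482.1867612293144, 121.63514578408194, 211.5) (467, 104, 24, 40) [[0.6255, -0.2125, 0.012]] [[0.6042, -0.2146, 0.024], [0.6267, -0.2145, 0.024], [0.6129, -0.1972, 0.024], [0.6181, -0.2325, 0.024]]
red (283.4301511242167, 193.05713232583855, 1356.5) (262, 171, 44, 44) [[0.437, -0.2808, 0.012]] [[0.4169, -0.2777, 0.024], [0.4585, -0.278, 0.024], [0.4379, -0.2569, 0.024], [0.4375, -0.2997, 0.024]]
```

View pics/w7.png

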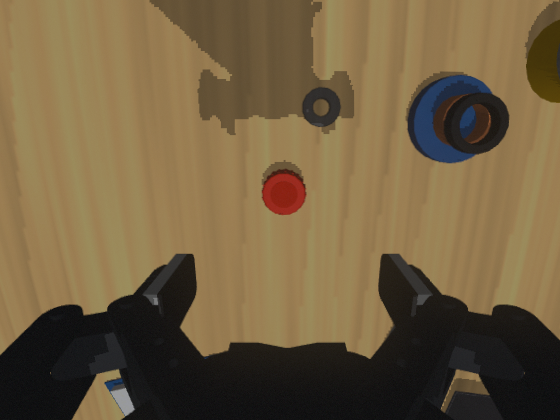

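Wrist view: cap at (284,193), and the stack at (475,122) with the seal level on the bush on the plate. Now the cap.

Call:
{"api": "carry_out", "payload": {
  "increments": [
    [[0,0,0,-0.002,-0.009,0.16,0],[0,0,0,0,0,0.2,0],[0,0,0,0,0,0.14,0],[0,0,0,0,0,0.04,0],[0,0,0,0,0,0,0]]
  ]
}}

```text
time: 20.6
tcp_pos: [0.4372, -0.278, -0.0236]
orientation: [-2.228, -2.214, 0.0]
ft_force: [0.2, -0.3, 1.4]
gripper_width: 1.0
grasp_force: 0.0
```

Call:
{"api": "carry_out", "payload": {
  "increments": [
    [[0,0,0,0,0,0,0.2],[0,0,0,0,0,0,0.4],[0,0,0,0,0,0,0.5],[0,0,0,0,0,0,0.55],[0,0,0,0,0,0,0.6]]
  ]
}}

```text
time: 21.22
tcp_pos: [0.4371, -0.2787, -0.0221]
orientation: [2.228, 2.213, 0.001]
ft_force: [-2.2, 1.7, 13.4]
gripper_width: 0.467
grasp_force: 58.9
```

Call:
{"api": "carry_out", "payload": {
  "increments": [
    [[0,0,0,0,0,0,0.6],[0,0,0,0,0,0,0.6]]
  ]
}}

```text
time: 21.48
tcp_pos: [0.4371, -0.2787, -0.0221]
orientation: [2.228, 2.213, 0.001]
ft_force: [-1.6, 1.9, 12.8]
gripper_width: 0.472
grasp_force: 58.9
```

Call:
{"api": "carry_out", "payload": {
  "increments": [
    [[0,0,0,0,0,-0.15,0.6],[0,0,0,0,0,-0.18,0.6],[0,0,0,0,0,-0.17,0.6],[0,0,0,0.17,0.06,0,0.6],[0,0,0,0.17,0.06,0,0.6]]
  ]
}}

```text
time: 22.1
tcp_pos: [0.474, -0.1762, 0.128]
orientation: [2.23, 2.21, 0.002]
ft_force: [0.7, -0.6, -1.1]
gripper_width: 0.465
grasp_force: 60.7
```

Call:
{"api": "carry_out", "payload": {
  "increments": [
    [[0,0,0,0.17,0.06,0,0.6],[0,0,0,0.17,0.06,0,0.6],[0,0,0,0.17,0.06,0,0.6],[0,0,0,0.17,0.06,0,0.6],[0,0,0,0.17,0.06,0,0.6]]
  ]
}}

```text
time: 22.72
tcp_pos: [0.5655, 0.0795, 0.127]
orientation: [2.229, 2.213, 0.001]
ft_force: [0.3, -1.0, -0.4]
gripper_width: 0.469
grasp_force: 60.8
```

Call:
{"api": "carry_out", "payload": {
  "increments": [
    [[0,0,0,0.17,0.06,0,0.6],[0,0,0,0.17,0.06,0,0.6],[0,0,0,0.19,0.06,0,0.6],[0,0,0,0,0,0,0.6],[0,0,0,0,0,0,0.6]]
  ]
}}

```text
time: 23.35
tcp_pos: [0.6196, 0.2362, 0.1264]
orientation: [-2.228, -2.215, 0.002]
ft_force: [-0.3, -0.1, 0.7]
gripper_width: 0.468
grasp_force: 60.7
```

Run:
```python
from h import *
w=cam("wrist");s=read_state();print(s["tcp_pos"],s["orientation"],s["gripper_width"],s["grasp_force"])
for k,z in(("yellow",.04),("red",.125+.034),("alu",.012)):
  for b in blobs(w,k,300,9000)[:5]: print(k,[round(v) for v in b[:3]],onz(w,[b[:2]],z).round(4).tolist())
```

```text
[0.61952982 0.23551745 0.12643078] [-2.22925099e+00 -2.21337057e+00  1.60335681e-03] 0.4705584644903579 60.75090765953064
yellow [286, 337, 723] [[0.6188, 0.0971, 0.04]]
red [287, 271, 6092] [[0.62, 0.2316, 0.159]]
alu [93, 126, 1936] [[0.444, 0.2996, 0.012]]
alu [412, 62, 1732] [[0.7277, 0.3512, 0.012]]
alu [100, 242, 680] [[0.4321, 0.1866, 0.012]]
```

Call:
{"api": "carry_out", "payload": {
  "increments": [
    [[0,0,0,0.007,-0.003,0.16,0.6],[0,0,0,0,0,0.18,0.6],[0,0,0,0,0,0.12,0.6],[0,0,0,0,0,0.015,0.6],[0,0,0,0,0,0,0.6]]
  ]
}}

```text
time: 24.02
tcp_pos: [0.6199, 0.2379, -0.0148]
orientation: [2.23, 2.212, 0.001]
ft_force: [-0.4, 0.3, 0.1]
gripper_width: 0.467
grasp_force: 60.8
```

Call:
{"api": "carry_out", "payload": {
  "increments": [
    [[0,0,0,0,0,0.008,0.6],[0,0,0,0,0,0,0.6]]
  ]
}}

```text
time: 24.28
tcp_pos: [0.6201, 0.2387, -0.017]
orientation: [2.229, 2.213, 0.003]
ft_force: [0.5, -0.1, 0.6]
gripper_width: 0.461
grasp_force: 60.7
```

Call:
{"api": "carry_out", "payload": {
  "increments": [
    [[0,0,0,0,0,0.005,0.6],[0,0,0,0,0,0,0.6]]
  ]
}}

```text
time: 24.52
tcp_pos: [0.6193, 0.2386, -0.0196]
orientation: [2.229, 2.214, 0.0]
ft_force: [-0.4, -0.2, 0.3]
gripper_width: 0.466
grasp_force: 60.8
```

Call:
{"api": "carry_out", "payload": {
  "increments": [
    [[0,0,0,0,0,0.005,0.6],[0,0,0,0,0,0,0.6]]
  ]
}}

```text
time: 24.78
tcp_pos: [0.6191, 0.2385, -0.0215]
orientation: [-2.229, -2.214, 0.0]
ft_force: [-0.1, -0.3, -0.8]
gripper_width: 0.472
grasp_force: 60.8
```

Call:
{"api": "carry_out", "payload": {
  "increments": [
    [[0,0,0,0,0,0.004,0.6],[0,0,0,0,0,0,0.6]]
  ]
}}

```text
time: 25.02
tcp_pos: [0.6193, 0.2386, -0.022]
orientation: [-2.229, -2.214, -0.0]
ft_force: [-2.5, 0.4, 6.4]
gripper_width: 0.464
grasp_force: 61.8
```

Call:
{"api": "carry_out", "payload": {
  "increments": [
    [[0,0,0,0,0,0,0.4],[0,0,0,0,0,0,0.2],[0,0,0,0,0,0,0],[0,0,0,0,0,0,0],[0,0,0,0,0,-0.1,0]]
  ]
}}

```text
time: 25.65
tcp_pos: [0.6173, 0.2377, 0.0055]
orientation: [-2.228, -2.212, 0.007]
ft_force: [-0.4, -0.8, -0.2]
gripper_width: 0.999
grasp_force: 0.0
```

Call:
{"api": "carry_out", "payload": {
  "increments": [
    [[0,0,0,0,0,-0.2,0],[0,0,0,0,0,-0.2,0],[0,0,0,0.07,-0.19,0,0],[0,0,0,0.07,-0.19,0,0],[0,0,0,0.06,-0.18,0,0]]
  ]
}}

```text
time: 26.28
tcp_pos: [0.45, 0.3, 0.1277]
orientation: [-2.23, -2.213, -0.001]
ft_force: [0.5, 1.1, -0.4]
gripper_width: 1.002
grasp_force: 0.0
```

Call:
{"api": "carry_out", "payload": {
  "increments": [
    [[0,0,0,0,0,0,0],[0,0,0,0,0,0,0]]
  ]
}}

```text
time: 26.52
tcp_pos: [0.4523, 0.3, 0.1279]
orientation: [2.228, 2.214, 0.002]
ft_force: [0.8, 0.3, 0.0]
gripper_width: 1.002
grasp_force: 0.0
```

Run:
```python
from h import *
w=cam("wrist");s=read_state();print(s["tcp_pos"])
for b in blobs(w,"alu",300,9000)[:5]:
  r=cv2.minAreaRect(b[3]);P=onz(w,cv2.boxPoints(r),.024).round(4)
  print(b[:3],P[:,:2].tolist(),P.mean(0))
for b in blobs(w,"red",300,9000)[:5]: print(b[:3],onz(w,[b[:2]],.02))
cv2.imwrite("pics/w8.png",w["image"][:,:,::-1])
```

```text
[0.45282063 0.29983094 0.12782721]
(283.9702605831638, 195.16477768090672, 1720.5) [[0.4335, 0.3254], [0.4617, 0.3284], [0.4679, 0.2746], [0.4382, 0.2712]] [0.450325 0.2999   0.024   ]
(283.2970123022847, 303.05506736965435, 569.0) [[0.4345, 0.2025], [0.4635, 0.2023], [0.4636, 0.1732], [0.4338, 0.1734]] [0.44885 0.18785 0.024  ]
(430.3245642524629, 26.06398181227671, 1539.5) [[0.5713705  0.44218976 0.02      ]]
(455.9695479994537, 255.42851290454732, 1220.5) [[0.62028799 0.23763246 0.02      ]]
```

View pics/w8.png

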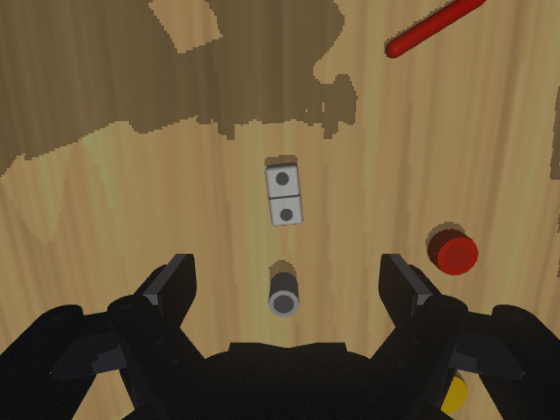

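Wrist view: clamp at (284,195), tilted about 6°; socket at (283,300); cap standing upright at (456,255), about (0.620,0.238). Align and grasp the clamp.

Call:
{"api": "carry_out", "payload": {
  "increments": [
    [[0,0,0,0,-0.008,0.1,0],[0,0,-0.7,0,0,0.15,0],[0,0,0,0,0,0.15,0],[0,0,0,0,0,0.09,0],[0,0,0,0,0,0,0]]
  ]
}}

```text
time: 27.2
tcp_pos: [0.449, 0.2983, -0.0216]
orientation: [-2.119, -2.318, 0.006]
ft_force: [-0.7, -0.5, 1.3]
gripper_width: 1.004
grasp_force: 0.0
```

Call:
{"api": "carry_out", "payload": {
  "increments": [
    [[0,0,0,0,0,0,0.3],[0,0,0,0,0,0,0.5],[0,0,0,0,0,0,0.65],[0,0,0,0,0,0,0.75],[0,0,0,0,0,0,0.75]]
  ]
}}

```text
time: 27.82
tcp_pos: [0.4501, 0.3001, -0.0182]
orientation: [2.118, 2.32, 0.003]
ft_force: [-1.0, -1.7, 8.8]
gripper_width: 0.333
grasp_force: 59.7
```

Call:
{"api": "carry_out", "payload": {
  "increments": [
    [[0,0,0,0,0,0,0.75],[0,0,0,0,0,0,0.75]]
  ]
}}

```text
time: 28.08
tcp_pos: [0.4501, 0.3002, -0.0182]
orientation: [2.118, 2.32, 0.003]
ft_force: [-0.5, -2.0, 8.4]
gripper_width: 0.337
grasp_force: 59.7
```

Call:
{"api": "carry_out", "payload": {
  "increments": [
    [[0,0,0,0,0,-0.15,0.75],[0,0,0,0,0,-0.18,0.75],[0,0,0.7,0,0,-0.12,0.75],[0,0,0,-0.114,0.14,0,0.75],[0,0,0,-0.114,0.14,0,0.75]]
  ]
}}

```text
time: 28.7
tcp_pos: [0.534, 0.2306, 0.1171]
orientation: [2.226, 2.215, 0.004]
ft_force: [0.1, 0.9, -0.6]
gripper_width: 0.334
grasp_force: 59.9
```

Call:
{"api": "carry_out", "payload": {
  "increments": [
    [[0,0,0,-0.114,0.14,0,0.75],[0,0,0,-0.114,0.14,0,0.75],[0,0,0,0,0,0,0.75],[0,0,0,0,0,0,0.75]]
  ]
}}

```text
time: 29.2
tcp_pos: [0.6157, 0.1617, 0.1154]
orientation: [-2.229, -2.213, 0.001]
ft_force: [-0.4, 0.6, -0.8]
gripper_width: 0.333
grasp_force: 59.8
```

Run:
```python
from h import *
w=cam("wrist");s=read_state();print(s["tcp_pos"],s["orientation"],s["gripper_width"],s["grasp_force"])
for b in blobs(w,"yellow",300,9000)[:5]: print(b[:3],onz(w,[b[:2]],.04),cv2.boundingRect(b[3]))
for b in blobs(w,"alu",1500,20000)[:5]: 
  r=cv2.minAreaRect(b[3]);print(r,onz(w,cv2.boxPoints(r),s["tcp_pos"][2]+.0182+.024)[:,:2].round(4).tolist())
for b in blobs(w,"red",300,9000)[:5]: print("cap",b[:3],onz(w,[b[:2]],.02))
```

```text
[0.61535991 0.16212189 0.11545308] [-2.22844007e+00 -2.21355095e+00  8.50125718e-04] 0.3327624103070535 59.82881784439087
((508.5, 86.0), (172.0, 101.0), 90.0) [[0.6807, 0.2725], [0.7204, 0.2738], [0.7338, 0.2076], [0.6888, 0.2076]]
((287.0, 243.0), (56.0, 64.0), 90.0) [[0.6026, 0.1892], [0.6303, 0.189], [0.6309, 0.1622], [0.6016, 0.1623]]
((287.0, 298.5), (47.0, 60.0), 90.0) [[0.6025, 0.1603], [0.63, 0.1601], [0.6306, 0.1348], [0.6016, 0.135]]
cap (290.8328709541824, 107.61303068516182, 1982.5) [[0.61981533 0.23857356 0.02      ]]
```

Call:
{"api": "carry_out", "payload": {
  "increments": [
    [[0,0,0,0.004,0.008,0.15,0.75],[0,0,0,0,0,0.16,0.75],[0,0,0,0,0,0.1,0.75],[0,0,0,0,0,0.01,0.75],[0,0,0,0,0,0,0.75]]
  ]
}}

```text
time: 29.88
tcp_pos: [0.6189, 0.1637, -0.0095]
orientation: [2.228, 2.214, 0.001]
ft_force: [0.2, 0.2, -1.1]
gripper_width: 0.329
grasp_force: 59.8
```

Call:
{"api": "carry_out", "payload": {
  "increments": [
    [[0,0,0,0,0,0.008,0.75],[0,0,0,0,0,0,0.75]]
  ]
}}

```text
time: 30.12
tcp_pos: [0.6194, 0.1631, -0.0118]
orientation: [2.228, 2.213, 0.002]
ft_force: [-0.2, -0.1, -0.7]
gripper_width: 0.339
grasp_force: 59.8
```

Call:
{"api": "carry_out", "payload": {
  "increments": [
    [[0,0,0,0,0,0.006,0.75],[0,0,0,0,0,0,0.75]]
  ]
}}

```text
time: 30.38
tcp_pos: [0.6187, 0.1628, -0.0146]
orientation: [2.229, 2.214, 0.0]
ft_force: [-0.1, 0.9, -1.7]
gripper_width: 0.33
grasp_force: 59.8
```

Call:
{"api": "carry_out", "payload": {
  "increments": [
    [[0,0,0,0,0,0.007,0.75],[0,0,0,0,0,0,0.75]]
  ]
}}

```text
time: 30.62
tcp_pos: [0.6186, 0.1628, -0.0171]
orientation: [-2.229, -2.213, 0.001]
ft_force: [-0.7, -0.7, -2.0]
gripper_width: 0.334
grasp_force: 59.8
```

Call:
{"api": "carry_out", "payload": {
  "increments": [
    [[0,0,0,0,0,0.005,0.75],[0,0,0,0,0,0,0.75]]
  ]
}}

```text
time: 30.88
tcp_pos: [0.6188, 0.1629, -0.0182]
orientation: [2.229, 2.214, 0.0]
ft_force: [-0.6, -0.4, 1.4]
gripper_width: 0.333
grasp_force: 60.1
```

Contact. Release, rise, and back off to the robot's side so the top view is clear.

Call:
{"api": "carry_out", "payload": {
  "increments": [
    [[0,0,0,0,0,0,0.6],[0,0,0,0,0,0,0.3],[0,0,0,0,0,0,0],[0,0,0,0,0,0,0],[0,0,0,0,0,-0.1,0]]
  ]
}}

```text
time: 31.5
tcp_pos: [0.6168, 0.1624, 0.0099]
orientation: [-2.228, -2.212, 0.006]
ft_force: [1.4, 0.2, -0.1]
gripper_width: 1.004
grasp_force: 0.0
```

Call:
{"api": "carry_out", "payload": {
  "increments": [
    [[0,0,0,0,0,-0.2,0],[0,0,0,0,0,-0.2,0],[0,0,0,0,0,-0.1,0],[0,0,0,0.2,-0.04,0,0],[0,0,0,0.2,-0.04,0,0]]
  ]
}}

```text
time: 32.12
tcp_pos: [0.5959, 0.2839, 0.1627]
orientation: [2.231, 2.211, 0.003]
ft_force: [1.0, -0.3, -0.2]
gripper_width: 1.001
grasp_force: 0.0
```

Call:
{"api": "carry_out", "payload": {
  "increments": [
    [[0,0,0,0.2,-0.04,0,0],[0,0,0,0.2,-0.04,0,0],[0,0,0,0.2,-0.04,0,0],[0,0,0,0,0,0,0],[0,0,0,0,0,0,0]]
  ]
}}

```text
time: 32.75
tcp_pos: [0.5605, 0.4629, 0.1612]
orientation: [2.228, 2.214, -0.002]
ft_force: [-0.7, 0.2, -0.0]
gripper_width: 0.998
grasp_force: 0.0
```

Run:
```python
from h import *
t=cam("top");s=cam("scene");print(read_state()["tcp_pos"])
def near(c,k,u,v,amin=60): 
    B=[b for b in blobs(c,k,amin,5000) if abs(b[0]-u)<15 and abs(b[1]-v)<15];return B[0] if B else None
T=near(t,"yellow",225,192);print("tin",onz(t,[T[:2]],.04))
for k,z,q in(("alu",.024,"clamp"),("copper",.02,"cap"),("red",.02,"cap")):
  for b in blobs(t,k,60,5000):
    p=onz(t,[b[:2]],z)[0]
    if abs(p[0]-.62)<.04 and .1<p[1]<.3: 
        r=cv2.minAreaRect(b[3]);print(q,p,onz(t,cv2.boxPoints(r),z)[:,:2].round(3).tolist())
b=near(t,"blue",372,202);print("plate",b and onz(t,[b[:2]],.018))
m=((t["hsv"][180:230,345:400,2]<60)*255).astype(np.uint8)
ks=cv2.findContours(m,cv2.RETR_EXTERNAL,cv2.CHAIN_APPROX_NONE)[0]
for k in ks:
  if cv2.contourArea(k)>100: print("seal",onz(t,[np.array(cv2.fitEllipse(k)[0])+[345,180]],.052),cv2.contourArea(k))
cv2.imwrite("pics/top9.png",t["image"][:,:,::-1])
```

```text
[0.56115861 0.46189292 0.16159778]
tin [[0.61777709 0.07982314 0.04      ]]
clamp [0.61921882 0.16118773 0.024     ] [[0.634, 0.189], [0.633, 0.133], [0.604, 0.133], [0.605, 0.188]]
cap [0.61863484 0.2358224  0.02      ] [[0.642, 0.259], [0.641, 0.213], [0.596, 0.212], [0.597, 0.257]]
cap [0.62005032 0.23838103 0.02      ] [[0.62, 0.264], [0.648, 0.237], [0.621, 0.211], [0.593, 0.237]]
plate [[ 0.58305651 -0.20770951  0.018     ]]
seal [[ 0.59808352 -0.21155146  0.052     ]] 493.5
```

```bash
python3 -c "
from workcell import *
print(sign_off())"
```

```text
the job is handed in; nothing more can be done
None
```

The job is handed in, with no verdict returned: the seal is centred on the bush on the plate within about 2 mm, the clamp is about 81 mm left of the tin, and the cap is about 76 mm beyond the clamp, with the bystanders not touched.

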